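# Line up the laundry jars by size

## Task

Line up the four white jars with wooden lids on the cork marks of the wooden rail in order of size, one centred on each mark: the smallest next to the peg box, growing step by step to the largest next to the spray bottle. Set each jar down upright, do not drop or tip it, and leave the spray bottle standing where it is.

Things in the scene. Friction and masses are not known exactly. Their poses are not given: they have to be found in the camera images.
- jar_1: White ceramic jar with a fixed flat pale-wood lid, the smallest of four alike in shape: a plain upright cylinder 34 mm in diameter and 60 mm high in all (lid the top 10 mm, 1 mm smaller in radius), under 0.4 kg. Loose. Origin at the centre of its underside, z up its axis.
- jar_2: White ceramic jar with a fixed flat pale-wood lid, the second smallest of four alike in shape: a plain upright cylinder 42 mm in diameter and 82 mm high in all (lid the top 10 mm, 1 mm smaller in radius), under 0.4 kg. Loose. Origin at the centre of its underside, z up its axis.
- jar_3: White ceramic jar with a fixed flat pale-wood lid, the second largest of four alike in shape: a plain upright cylinder 50 mm in diameter and 104 mm high in all (lid the top 10 mm, 1 mm smaller in radius), under 0.4 kg. Loose. Origin at the centre of its underside, z up its axis.
- jar_4: White ceramic jar with a fixed flat pale-wood lid, the largest of four alike in shape: a plain upright cylinder 58 mm in diameter and 126 mm high in all (lid the top 10 mm, 1 mm smaller in radius), under 0.4 kg. Loose. Origin at the centre of its underside, z up its axis.
- mark_a: Round cork mark, 66 mm in diameter and 3 mm thick, left end (largest y) of the row as seen from the robot. Fixed on a wooden rail (380 x 90 mm, 10 mm thick, lying flat on the steel top). The four marks are alike and 95 mm apart in a straight line along the rail. Origin at the centre of its underside, 10 mm above the table, so a jar stands 13 mm above the table; y axis along the row, x across it.
- mark_b: Round cork mark, 66 mm in diameter and 3 mm thick, second from the left of the row as seen from the robot. Fixed on a wooden rail (380 x 90 mm, 10 mm thick, lying flat on the steel top). The four marks are alike and 95 mm apart in a straight line along the rail. Origin at the centre of its underside, 10 mm above the table, so a jar stands 13 mm above the table; y axis along the row, x across it.
- mark_c: Round cork mark, 66 mm in diameter and 3 mm thick, third from the left of the row as seen from the robot. Fixed on a wooden rail (380 x 90 mm, 10 mm thick, lying flat on the steel top). The four marks are alike and 95 mm apart in a straight line along the rail. Origin at the centre of its underside, 10 mm above the table, so a jar stands 13 mm above the table; y axis along the row, x across it.
- mark_d: Round cork mark, 66 mm in diameter and 3 mm thick, right end (smallest y) of the row as seen from the robot. Fixed on a wooden rail (380 x 90 mm, 10 mm thick, lying flat on the steel top). The four marks are alike and 95 mm apart in a straight line along the rail. Origin at the centre of its underside, 10 mm above the table, so a jar stands 13 mm above the table; y axis along the row, x across it.
- peg_box: Small open plywood box with clothes pegs in it, 70 x 70 mm and 45 mm high (peg ends stick up to about 65 mm), fixed on the table just past one end of the rail, left or right, 107 to 110 mm from the nearest mark's centre. It shows at which end the smallest jar goes. Origin at the centre of its underside.
- spray_bottle: Closed teal spray bottle with white trigger head, body 64 mm in diameter, 193 mm high, loose, standing past the other end of the rail, 107 to 110 mm from the nearest mark's centre. To be left standing there. Origin at the centre of its underside.
Mind the look-alikes: they are no part of the job. Leave any green look-alike of the jar_3 alone.

How it is judged:
At the end, for the whole second after the job is handed in: All four jars stand upright (within 0.1 rad), released and at rest on the rail, each centre within 15 mm of its mark's centre, in order of size from the peg box's end (smallest) to the spray bottle's end (largest) (((horizontal distance between peg_box and mark_a below 0.2 m and horizontal distance between jar_1 and mark_a below 0.015 m and z of jar_1 in the frame of mark_a between -0.004 and 0.01 m and horizontal distance between jar_2 and mark_b below 0.015 m and z of jar_2 in the frame of mark_b between -0.004 and 0.01 m and horizontal distance between jar_3 and mark_c below 0.015 m and z of jar_3 in the frame of mark_c between -0.004 and 0.01 m and horizontal distance between jar_4 and mark_d below 0.015 m and z of jar_4 in the frame of mark_d between -0.004 and 0.01 m) or (horizontal distance between peg_box and mark_d below 0.2 m and horizontal distance between jar_1 and mark_d below 0.015 m and z of jar_1 in the frame of mark_d between -0.004 and 0.01 m and horizontal distance between jar_2 and mark_c below 0.015 m and z of jar_2 in the frame of mark_c between -0.004 and 0.01 m and horizontal distance between jar_3 and mark_b below 0.015 m and z of jar_3 in the frame of mark_b between -0.004 and 0.01 m and horizontal distance between jar_4 and mark_a below 0.015 m and z of jar_4 in the frame of mark_a between -0.004 and 0.01 m)) and angle between each of jar_1, jar_2, jar_3, jar_4's own z axis and vertical below 0.1 rad and linear speed of each of jar_1, jar_2, jar_3, jar_4 below 0.02 m/s and contact force between each of jar_1, jar_2, jar_3, jar_4 and the fingers below 0.01 N); the robot touches nothing.
It fails at once if a jar is let go or thrown while more than 30 mm above the table ((height (world z) of jar_1 above 0.03 m and contact force between jar_1 and the fingers below 0.01 N) or (height (world z) of jar_2 above 0.03 m and contact force between jar_2 and the fingers below 0.01 N) or (height (world z) of jar_3 above 0.03 m and contact force between jar_3 and the fingers below 0.01 N) or (height (world z) of jar_4 above 0.03 m and contact force between jar_4 and the fingers below 0.01 N)).
It fails at once if a jar is tipped over (angle between any of jar_1, jar_2, jar_3, jar_4's own z axis and vertical above 0.6 rad).
It fails at once if the spray bottle is knocked over or pushed away (distance of spray_bottle from where it was at the start of the episode above 0.03 m or angle between spray_bottle's own z axis and vertical above 0.4 rad).
It also fails if it takes over 104 s, if anything falls off the work surface, if the arm or the gripper's body presses on something with over 40 N, if the wrist force passes 120 N, or if a joint passes its speed limit or range.

## Robot

A 6-joint arm with a two-finger parallel gripper is mounted at the origin on the work surface. World frame = base frame: x ahead of the robot, y to its left, z up, the work surface at z = 0. Lengths are in m, angles in rad, forces in N, time in s.
With the tool pointing down it reaches from about 0.325 to 0.85 m from the base axis. Payload 15.5 kg.
Tool frame: the origin (TCP) lies between the finger pads; the fingertips stand 17 mm ahead of it and the grasp point (between the pads) lies 2 mm behind it; z points along the fingers, y is the line along which they close (so a half turn about z gives the same grasp; the last joint's range is limited). The gripper opens to 91 mm and grips with 3 to 60 N. Pads are 32 mm wide; open, the fingers measure 118 mm over their backs; the gripper's body (76 mm by 178 mm) begins 60 mm behind the grasp point.
Start: joints at [1.026, 0.494, 1.345, -0, 1.302, -0.096], TCP at [0.272, 0.563, 0.231] pointing down, gripper open.
Joint ranges: [-2.91, 2.91], [-0.82, 2.16], [0.22, 2.67], [-1.22, 4.37], [0.12, 2.79], [-3.08, 3.08]. Speed limits (rad/s): [1.89, 1.89, 2.57, 3.01, 3.01, 3.01].

## Interface

Orientations are given as a rotation vector (axis times angle).
In Python, from station import bot gives the robot as it stands. The module is installed in compiled form; this text tells all that it offers.
- The arm moves only by the tool servo_tool, never from a script. Its argument "rows" is a list of rows, each a list of 3 entries, a list of its own where there are three numbers: the closure, from -1 (fully open) to 1 (shut), then the shift along the tool's x, y, z in cm, then the turn, a rotation vector about the tool's x, y, z in degrees. In form: [[gripper, [x, y, z], [wx, wy, wz]], ...]. A call has 1 to 10 rows; each row shifts and turns the commanded pose from where the row before left it, along the tool's axes as they then stand; what a row does not reach is not made up. A row lasts 1/12 s, in which the tool goes at most 41.7 mm and 7.16 degrees, less where a joint would pass 70% of its speed; a pose out of reach is approached as far as the arm can. A call is refused whole if a number of a shift passes 4.17 or a number of a turn 7.16, either way. A call with a gripper value outside its range is refused whole. The fingers move at their own pace and stop on an object; "newtons" is the grip in N (left out, the last holds). Time passes only in rows, so rows that do not move let the fingers close. It gives the time, the measured TCP pose, the force, the opening and the grip force at its end, in the units of the state.
- bot.get_state(): the state, without advancing time (a new reading comes with each control period).
- bot.camera(name): name is "scene" or "top" or "wrist"; returns a dict with "frame" (420x560x3 uint8, blue, green, red), "z_map" (420x560 float32, m along the optical axis (not along the pixel's ray), 0 where there is no reading), "K" (3x3 intrinsics, pixels), "dist_coeffs" ([k1, k2, p1, p2, k3] as OpenCV has them; the pictures are not rectified), "world_from_camera" (4x4, takes a point from camera to world coordinates); the wrist camera has in their place "hand_eye" (4x4, takes a point from camera to tool coordinates, whose origin is the TCP and whose axes are the flange's). Camera axes: x right, y up, looking along -z (the intrinsics and any distortion apply to the point x, -y, -z); pixel columns grow to the right and rows downward; lengths in m; the calibration is good to about 2 mm. A picture is of the moment at which its call begins: read the wrist's pose just before it.
- bot.close_job(): hands the job in; it is judged then, once.
Trained networks look in the newest picture that a camera, given by its name, has taken for a name from the list of things; names that differ only in an ending like _2 or _b are one class to them, and where a whole thing is asked for, a point or a joint stands for the part that bears it (a point fixed in the world has none). Each returns a list of dicts, best first, with "conf" (0 to 1); they miss things now and then, are a little off and sometimes report something else, mostly with a low value. They report only what shows in the picture. A call takes as long as a camera call. They do not tell look-alikes from the thing itself.
- bot.search_frame(camera, query): "at" ([column, row] in pixels, amid what is visible of it).
- bot.outline_of(camera, query): "mask" (420x560 bool, what is visible of it) and "at" ([column, row] in pixels, amid what is visible of it).
The state is a dict: "time_s": time; "joint_pos": joint angles; "joint_velocities": joint speeds; "tau": joint torques, N m; "ee_pos": TCP position; "ee_rot": TCP orientation; "wrist_force": force on the tool from outside, world axes, zero at the start; "ft_torque": the same for the moment, N m; "opening": finger opening in m; "grasp_force": force on a finger pad.
Only numpy, scipy, OpenCV 4.12 (cv2) and the standard library are available. Lean on these libraries where they do the work, as an engineer would, in place of code of your own. Each camera call takes 0.05 s, during which the arm holds its last target. There are 200 camera calls.

## Working session

There is one attempt and no reset: what is moved stays moved. The work goes in short steps, Python scripts to look and compute and a tool call to move; the robot and the scene stay as the last step left them, time stands still between calls to the robot, and variables do not carry over. Pictures are saved under pics/ and viewed, at most 14 in all, crops included, and the job is handed in when it is done.

Besides the shell and the picture viewer there is one more tool, called after "Emit:" as a command line: name --argument value ..., lists and objects as JSON in quotes. servo_tool: Moves the arm, as the interface text tells. Its arguments: {"type":"object","properties":{"rows":{"type":"array","items":{"type":"array"}},"newtons":{"type":"number"}},"required":["rows"]}

```bash
mkdir -p pics
cat > h.py <<'E'
import numpy as np, cv2
from station import bot
def cloud(c, T=None):
    z=c["z_map"]; K=c["K"]; h,w=z.shape
    v,u=np.mgrid[0:h,0:w]
    p=cv2.undistortPoints(np.stack([u,v],-1).reshape(-1,1,2).astype(np.float32),K,np.array(c["dist_coeffs"])).reshape(h,w,2)
    P=np.stack([p[...,0]*z,-p[...,1]*z,-z,np.ones_like(z)],-1)
    T=c["world_from_camera"] if T is None else T
    P=(P@np.array(T).T)[...,:3]; P[z==0]=np.nan
    return P
E
python3 - <<'E'
from h import *
for n in ("top","scene"):
    c=bot.camera(n); cv2.imwrite(f"pics/{n}.png",c["frame"]); P=cloud(c); np.save(n+".npy",P)
    for q in ("jar_1","mark_a","peg_box","spray_bottle"):
        for d in bot.outline_of(n,q):
            m=d["mask"]; X=P[m]; X=X[~np.isnan(X[:,0])]
            if len(X)<5: continue
            zt=np.percentile(X[:,2],95); t=X[X[:,2]>zt-.006]
            mid=(t.min(0)+t.max(0))/2
            print(n,q,round(d["conf"],2),np.round(d["at"]),"top",round(zt,3),"mid",mid[:2].round(3),"mean",t.mean(0)[:2].round(3),"ext",np.ptp(t,0)[:2].round(3))
print(bot.get_state())
E
```

```text
top jar_1 0.86 [163. 244.] top 0.109 mid [0.494 0.283] mean [0.493 0.283] ext [0.046 0.044]
top jar_1 0.85 [158. 286.] top 0.108 mid [0.398 0.3  ] mean [0.398 0.3  ] ext [0.046 0.047]
top jar_1 0.83 [245. 274.] top 0.131 mid [0.422 0.084] mean [0.422 0.084] ext [0.052 0.052]
top jar_1 0.62 [402. 290.] top 0.064 mid [ 0.392 -0.295] mean [ 0.392 -0.295] ext [0.029 0.031]
top jar_1 0.61 [313. 259.] top 0.087 mid [ 0.454 -0.085] mean [ 0.454 -0.085] ext [0.038 0.038]
top mark_a 0.81 [331. 188.] top 0.019 mid [ 0.644 -0.126] mean [ 0.643 -0.126] ext [0.064 0.061]
top mark_a 0.79 [218. 203.] top 0.019 mid [0.602 0.156] mean [0.604 0.156] ext [0.064 0.065]
top mark_a 0.74 [292. 190.] top 0.019 mid [ 0.63  -0.033] mean [ 0.63  -0.031] ext [0.062 0.06 ]
top mark_a 0.58 [255. 197.] top 0.019 mid [0.617 0.064] mean [0.616 0.064] ext [0.06 0.06]
top peg_box 0.88 [175. 200.] top 0.06 mid [0.604 0.268] mean [0.607 0.266] ext [0.064 0.058]
top spray_bottle 0.67 [378. 172.] top 0.196 mid [ 0.657 -0.231] mean [ 0.659 -0.23 ] ext [0.064 0.023]
scene jar_1 0.97 [290. 174.] top 0.128 mid [0.422 0.082] m
[... 994 characters left out ...]
[0.067 0.022]
{'time_s': 0.5, 'joint_pos': array([ 1.02549063e+00,  4.93630544e-01,  1.34556627e+00, -1.90136164e-05,
        1.30247655e+00, -9.54994038e-02]), 'joint_velocities': array([-0.00049906,  0.00027593, -0.00077799,  0.00220579, -0.00110382,
        0.00122278]), 'tau': array([ 8.62860343e-04, -8.78087497e+01, -3.82021952e+01,  7.08101713e-02,
        4.50529321e-02, -6.90487795e-06]), 'ee_pos': array([0.27173184, 0.56280631, 0.23087347]), 'ee_rot': array([-7.00603190e-01, -3.06246782e+00,  1.29407414e-04]), 'wrist_force': array([ 0.26376821, -0.46160277,  0.93278087]), 'ft_torque': array([ 0.01253687, -0.00693315, -0.00853934]), 'grasp_force': 0.0, 'opening': 0.09109788675271872}
```

Run:
```python
from h import *
a=cv2.imread("pics/top.png"); cv2.imwrite("pics/crop1.png",cv2.resize(a[150:320,120:440],None,fx=2.4,fy=2.4,interpolation=3))
# line fit to marks
m=np.array([[.603,.156],[.6165,.063],[.630,-.032],[.643,-.1265]])
d=(m[-1]-m[0]);d/=np.linalg.norm(d);print(m.mean(0),d,[ (m.mean(0)+d*.095*k).round(4) for k in(-1.5,-.5,.5,1.5)],np.degrees(np.arctan2(d[0],-d[1])))
from scipy.spatial.transform import Rotation as R
print(R.from_rotvec(bot.get_state()["ee_rot"]).as_matrix().round(3))
```

```text
[0.623125 0.015125] [ 0.14019455 -0.99012398] [array([0.6031, 0.1562]), array([0.6165, 0.0622]), array([ 0.6298, -0.0319]), array([ 0.6431, -0.126 ])] 8.059103902870968
[[-0.901  0.435 -0.   ]
 [ 0.435  0.901 -0.   ]
 [-0.    -0.    -1.   ]]
```

View pics/crop1.png

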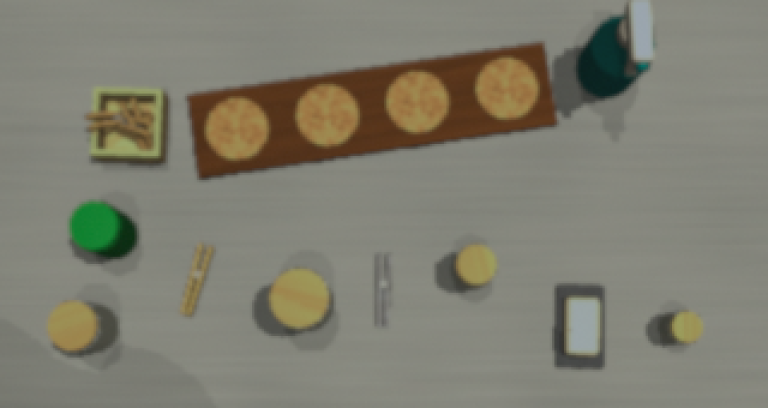

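View pics/scene.png

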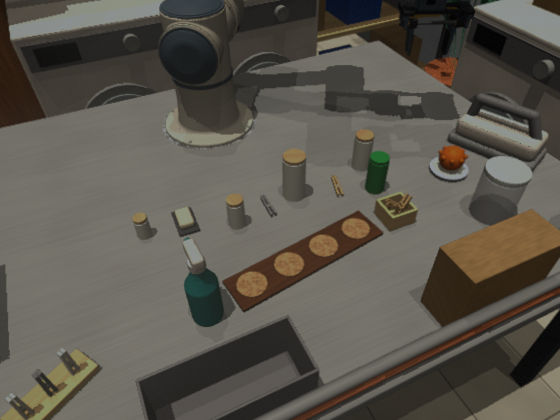

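The pictures show that the peg box is at the left (mark_a) end and the spray bottle at the mark_d end. So jar_1→a, jar_2→b, jar_3→c and jar_4→d.

Candidates, in crop pixels:
- **jar_3:** the white jar with a wooden lid at (74,325). The look-alike is the green one at (97,226), which I leave alone.
- **jar_4:** (299,298)
- **jar_2:** (476,264)
- **jar_1:** (687,326)

I start with jar_3, since the gripper's current heading keeps it clear of the green look-alike.

```bash
cat >> h.py <<'E'
from scipy.spatial.transform import Rotation as R
G={"j1":(.392,-.295),"j2":(.4545,-.0865),"j3":(.399,.299),"j4":(.4225,.083),"a":(.603,.156),"b":(.6165,.062),"c":(.630,-.032),"d":(.643,-.126)}
def go(name,z):
    s=bot.get_state(); M=R.from_rotvec(s["ee_rot"]).as_matrix()
    d=np.array([*G[name],z])-s["ee_pos"]
    print(name,"delta tool cm",(M.T@d*100).round(2),"tcp",s["ee_pos"].round(4),"yaw",np.degrees(np.arctan2(M[1,1],M[0,1])).round(1),"t",round(s["time_s"],2))
E
python3 -c "from h import *; go('j3',.06)"
```

```text
j3 delta tool cm [-22.93 -18.22  17.09] tcp [0.2717 0.5628 0.2309] yaw 64.2 t 0.5
```

Emit:
servo_tool --rows '[[-1,[-1.5,-1.2,0],[0,0,0]],[-1,[-2.5,-2,0],[0,0,0]],[-1,[-2.5,-2,0],[0,0,0]],[-1,[-2.5,-2,0],[0,0,0]],[-1,[-2.5,-2,0],[0,0,0]],[-1,[-2.5,-2,0],[0,0,0]],[-1,[-2.5,-2,0],[0,0,0]],[-1,[-2.5,-2,0],[0,0,0]],[-1,[-2.5,-2,0],[0,0,0]],[-1,[-1.4,-1.1,0],[0,0,0]]]' --newtons 15

```text
time_s: 1.33
ee_pos: [0.3993, 0.296, 0.2311]
ee_rot: [0.702, 3.062, -0.001]
wrist_force: [-0.0, 0.4, -0.2]
opening: 0.0912
grasp_force: 0.0
```

```bash
python3 -c "
from h import *
go('j3',.06)
s=bot.get_state(); c=bot.camera('wrist'); cv2.imwrite('pics/w1.png',c['frame'])
T=np.eye(4);T[:3,:3]=R.from_rotvec(s['ee_rot']).as_matrix();T[:3,3]=s['ee_pos']
P=cloud(c,T@c['hand_eye'])
for d in bot.outline_of('wrist','jar_3'):
    X=P[d['mask']];X=X[~np.isnan(X[:,0])];t=X[X[:,2]>np.percentile(X[:,2],95)-.006];print(d['conf'],d['at'],t.max(0),((t.min(0)+t.max(0))/2).round(4),np.ptp(t,0))
"
```

```text
j3 delta tool cm [ 0.17  0.27 17.11] tcp [0.3993 0.296  0.2311] yaw 64.2 t 1.33
0.91 [285.0, 195.2] [0.41817371 0.32563131 0.10611353] [0.3946 0.3021 0.1026] [0.04718808 0.04710139 0.00706347]
0.9 [305.4, 260.3] [0.51475761 0.30171547 0.10541862] [0.4904 0.2808 0.1018] [0.04873926 0.04188693 0.00716354]
0.82 [136.0, 258.7] [0.40249355 0.2527917  0.2667957 ] [0.38   0.1752 0.1618] [0.04507056 0.15518714 0.20989189]
```

View pics/w1.png

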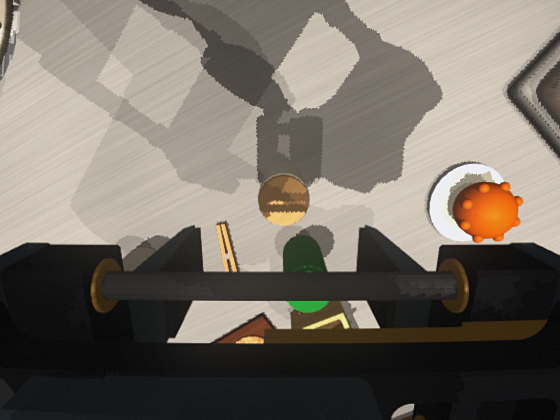

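The wrist view has the wooden-lid jar at (285,195) and the green look-alike at (305,300), so this is the right jar. Descending.

Emit:
servo_tool --rows '[[-1,[0.3,0.3,1],[0,0,0]],[-1,[0,0,2],[0,0,0]],[-1,[0,0,2.5],[0,0,0]],[-1,[0,0,2.5],[0,0,0]],[-1,[0,0,2.5],[0,0,0]],[-1,[0,0,2.5],[0,0,0]],[-1,[0,0,2],[0,0,0]],[-1,[0,0,1.5],[0,0,0]],[-1,[0,0,0.6],[0,0,0]],[-0.2,[0,0,0],[0,0,0]]]'

```text
time_s: 2.27
ee_pos: [0.3958, 0.3029, 0.0584]
ee_rot: [-0.699, -3.061, 0.003]
wrist_force: [-0.4, -0.2, -0.2]
opening: 0.0875
grasp_force: 0.0
```

Emit:
servo_tool --rows '[[0.2,[0,0,0],[0,0,0]],[0.4,[0,0,0],[0,0,0]],[1,[0,0,0],[0,0,0]],[1,[0,0,0],[0,0,0]],[1,[0,0,0],[0,0,0]],[1,[0,0,0],[0,0,0]],[1,[0,0,0],[0,0,0]]]'

```text
time_s: 2.85
ee_pos: [0.3972, 0.3025, 0.0603]
ee_rot: [0.701, 3.062, 0.001]
wrist_force: [-0.8, -1.4, 6.3]
opening: 0.0498
grasp_force: 15.0
```

Emit:
servo_tool --rows '[[1,[0,0,-0.8],[0,0,0]],[1,[0,0,-1.6],[0,0,0]],[1,[0,0,-1.6],[0,0,7]],[1,[0,0,-1.6],[0,0,7]],[1,[0,0,-1.6],[0,0,7]],[1,[0,0,-1.6],[0,0,7]],[1,[0,0,-1],[0,0,7]],[1,[0,0,-0.2],[0,0,7]],[1,[0,0,0],[0,0,7]],[1,[0,0,0],[0,0,7]]]'

```text
time_s: 3.68
ee_pos: [0.397, 0.3024, 0.1607]
ee_rot: [2.063, 2.369, 0.001]
wrist_force: [-0.5, -0.8, -2.3]
opening: 0.0497
grasp_force: 15.0
```

```bash
python3 -c "
from h import *
go('c',.073); print(bot.get_state()['grasp_force'])"
```

```text
c delta tool cm [-36.33  18.49   8.77] tcp [0.397  0.3024 0.1607] yaw 7.9 t 3.68
14.983220547437668
```

Emit:
servo_tool --rows '[[1,[-1.5,0.8,0],[0,0,0]],[1,[-2.6,1.3,0],[0,0,0]],[1,[-2.6,1.3,0],[0,0,0]],[1,[-2.6,1.3,0],[0,0,0]],[1,[-2.6,1.3,0],[0,0,0]],[1,[-2.6,1.3,0],[0,0,0]],[1,[-2.6,1.3,0],[0,0,0]],[1,[-2.6,1.3,0],[0,0,0]],[1,[-2.6,1.3,0],[0,0,0]],[1,[-2.6,1.3,0],[0,0,0]]]'

```text
time_s: 4.52
ee_pos: [0.5568, 0.0725, 0.1604]
ee_rot: [-2.056, -2.375, 0.0]
wrist_force: [0.3, 0.2, -1.9]
opening: 0.0502
grasp_force: 15.0
```

Emit:
servo_tool --rows '[[1,[-2.6,1.3,0],[0,0,0]],[1,[-2.6,1.3,0],[0,0,0]],[1,[-2.6,1.3,0],[0,0,0]],[1,[-2.3,1.2,0],[0,0,0]],[1,[-1.3,0.8,0],[0,0,0]],[1,[0,0,1],[0,0,0]],[1,[0,0,1.5],[0,0,0]],[1,[0,0,1.5],[0,0,0]],[1,[0,0,1],[0,0,0]],[1,[0,0,0],[0,0,0]]]'

```text
time_s: 5.35
ee_pos: [0.6294, -0.0299, 0.1079]
ee_rot: [-2.054, -2.373, 0.003]
wrist_force: [-1.0, 0.6, -3.2]
opening: 0.0499
grasp_force: 15.0
```

```bash
python3 -c "
from h import *
go('c',.073)"
```

```text
c delta tool cm [-0.22  0.04  3.49] tcp [ 0.6294 -0.0299  0.1079] yaw 8.2 t 5.35
```

Emit:
servo_tool --rows '[[1,[-0.2,0,0.8],[0,0,0]],[1,[0,0,0.8],[0,0,0]],[1,[0,0,0.6],[0,0,0]],[1,[0,0,0.5],[0,0,0]],[1,[0,0,0.3],[0,0,0]],[1,[0,0,0.2],[0,0,0]],[1,[0,0,0.2],[0,0,0]],[1,[0,0,0],[0,0,0]],[1,[0,0,0],[0,0,0]]]'

```text
time_s: 6.1
ee_pos: [0.6314, -0.0324, 0.076]
ee_rot: [2.056, 2.375, 0.0]
wrist_force: [0.4, -0.4, -2.7]
opening: 0.05
grasp_force: 15.0
```

Emit:
servo_tool --rows '[[1,[0,0,0.1],[0,0,0]],[1,[0,0,0.1],[0,0,0]],[1,[0,0,0],[0,0,0]],[1,[0,0,0],[0,0,0]]]'

```text
time_s: 6.43
ee_pos: [0.6313, -0.0324, 0.0739]
ee_rot: [2.056, 2.375, -0.0]
wrist_force: [0.6, -0.4, -1.1]
opening: 0.0498
grasp_force: 15.0
```

Emit:
servo_tool --rows '[[1,[0,0,0.1],[0,0,0]],[1,[0,0,0],[0,0,0]],[-0.2,[0,0,0],[0,0,0]],[-0.4,[0,0,0],[0,0,0]],[-0.6,[0,0,0],[0,0,0]],[-0.7,[0,0,0],[0,0,0]],[-0.8,[0,0,0],[0,0,0]],[-0.8,[0,0,0],[0,0,0]]]'

```text
time_s: 7.1
ee_pos: [0.6313, -0.0324, 0.0729]
ee_rot: [-2.056, -2.375, 0.0]
wrist_force: [0.5, -0.1, 0.7]
opening: 0.0817
grasp_force: 0.0
```

Emit:
servo_tool --rows '[[-1,[0,0,-1],[0,0,0]],[-1,[0,0,-2],[0,0,0]],[-1,[0,0,-2.5],[0,0,0]],[-1,[0,0,-3],[0,0,0]],[-1,[0,0,-3],[0,0,0]],[-1,[0,0,-2],[0,0,0]],[-1,[0,0,-1],[0,0,0]],[-1,[0,0,0],[0,0,0]]]'

```text
time_s: 7.77
ee_pos: [0.6324, -0.0326, 0.2206]
ee_rot: [2.054, 2.373, 0.003]
wrist_force: [0.8, 0.4, -0.6]
opening: 0.0916
grasp_force: 0.0
```

```bash
python3 -c "
from h import *
go('j4',.22);c=bot.camera('top');P=cloud(c)
for d in bot.outline_of('top','jar_3')+bot.outline_of('top','spray_bottle'):
    X=P[d['mask']];X=X[~np.isnan(X[:,0])];zt=np.percentile(X[:,2],95);t=X[X[:,2]>zt-.006];print(d['conf'],d['at'],zt.round(3),((t.min(0)+t.max(0))/2).round(4))
"
```

```text
j4 delta tool cm [ 14.44 -19.12  -0.03] tcp [ 0.6324 -0.0326  0.2206] yaw 8.2 t 7.77
0.62 [160.2, 244.3] 0.109 [0.493  0.2818 0.1072]
0.53 [400.1, 286.3] 0.065 [ 0.3933 -0.2944  0.0641]
```

Emit:
servo_tool --rows '[[-1,[0.8,-1.1,0],[0,0,0]],[-1,[1.6,-2.1,0],[0,0,0]],[-1,[1.6,-2.1,0],[0,0,0]],[-1,[1.6,-2.1,0],[0,0,0]],[-1,[1.6,-2.1,0],[0,0,0]],[-1,[1.6,-2.1,0],[0,0,0]],[-1,[1.6,-2.1,0],[0,0,0]],[-1,[1.6,-2.1,0],[0,0,0]],[-1,[1.6,-2.1,0],[0,0,0]],[-1,[0.8,-1.2,0],[0,0,0]]]'

```text
time_s: 8.75
ee_pos: [0.4184, 0.0836, 0.2166]
ee_rot: [-2.054, -2.373, 0.004]
wrist_force: [0.0, 0.9, -0.8]
opening: 0.091
grasp_force: 0.0
```

```bash
cat >> h.py <<'E'
def wrist(q='jar_1'):
    s=bot.get_state(); c=bot.camera('wrist')
    T=np.eye(4);T[:3,:3]=R.from_rotvec(s['ee_rot']).as_matrix();T[:3,3]=s['ee_pos']
    P=cloud(c,T@c['hand_eye'])
    for d in bot.outline_of('wrist',q):
        X=P[d['mask']];X=X[~np.isnan(X[:,0])];zt=np.percentile(X[:,2],90);t=X[abs(X[:,2]-zt)<.006];print(round(d['conf'],2),np.round(d['at']),zt.round(3),((t.min(0)+t.max(0))/2).round(4),np.ptp(t,0).round(3))
E
python3 -c "
from h import *
go('j4',.076);wrist()"
```

```text
j4 delta tool cm [-0.13  0.45 14.06] tcp [0.4184 0.0836 0.2166] yaw 8.3 t 8.75
0.98 [383.  16.] 0.101 [0.4937 0.2636 0.1005] [0.031 0.009 0.011]
0.6 [288. 315.] 0.052 [ 0.4505 -0.0712  0.0514] [0.034 0.014 0.012]
0.58 [284. 209.] 0.127 [0.4191 0.0855 0.1245] [0.055 0.055 0.007]
```

Emit:
servo_tool --rows '[[-1,[0,0.2,0.8],[0,0,0]],[-1,[0,0.1,1.5],[0,0,0]],[-1,[0,0,2.2],[0,0,0]],[-1,[0,0,2.2],[0,0,0]],[-1,[0,0,2.2],[0,0,0]],[-1,[0,0,2.2],[0,0,0]],[-1,[0,0,1.6],[0,0,0]],[-1,[0,0,1],[0,0,0]],[-1,[0,0,0.4],[0,0,0]],[-0.4,[0,0,0],[0,0,0]]]'

```text
time_s: 9.68
ee_pos: [0.4249, 0.0827, 0.0755]
ee_rot: [-2.056, -2.373, 0.002]
wrist_force: [-0.1, 0.7, 0.8]
opening: 0.087
grasp_force: 0.0
```

Emit:
servo_tool --rows '[[0,[0,0,0],[0,0,0]],[0.4,[0,0,0],[0,0,0]],[1,[0,0,0],[0,0,0]],[1,[0,0,0],[0,0,0]],[1,[0,0,0],[0,0,0]],[1,[0,0,0],[0,0,0]]]'

```text
time_s: 10.18
ee_pos: [0.4244, 0.0832, 0.0772]
ee_rot: [-2.056, -2.375, 0.0]
wrist_force: [-4.3, -1.3, 5.4]
opening: 0.058
grasp_force: 14.9
```

```bash
python3 -c "
from h import *
go('d',.0766)"
```

```text
d delta tool cm [-23.83  18.64   0.05] tcp [0.4244 0.0832 0.0772] yaw 8.2 t 10.18
```

Emit:
servo_tool --rows '[[1,[0,0,-0.8],[0,0,0]],[1,[0,0,-1.6],[0,0,0]],[1,[0,0,-2],[0,0,0]],[1,[0,0,-2],[0,0,0]],[1,[0,0,-2],[0,0,0]],[1,[0,0,-2],[0,0,0]],[1,[0,0,-2],[0,0,0]],[1,[0,0,-1.4],[0,0,0]],[1,[0,0,-0.6],[0,0,0]],[1,[0,0,0],[0,0,0]]]'

```text
time_s: 11.02
ee_pos: [0.4254, 0.0833, 0.2223]
ee_rot: [2.055, 2.374, 0.003]
wrist_force: [-0.1, 0.1, -2.4]
opening: 0.0579
grasp_force: 15.0
```

Emit:
servo_tool --rows '[[1,[-1.3,1,0],[0,0,0]],[1,[-2.4,1.9,0],[0,0,0]],[1,[-2.6,2.1,0],[0,0,0]],[1,[-2.6,2,0],[0,0,0]],[1,[-2.6,2,0],[0,0,0]],[1,[-2.6,2,0],[0,0,0]],[1,[-2.6,2,0],[0,0,0]],[1,[-2.6,2,0],[0,0,0]],[1,[-2.4,1.9,0],[0,0,0]],[1,[-1.4,1.1,0],[0,0,0]]]'

```text
time_s: 11.85
ee_pos: [0.6374, -0.122, 0.2191]
ee_rot: [-2.057, -2.373, 0.001]
wrist_force: [-0.5, -0.3, -3.4]
opening: 0.0578
grasp_force: 15.0
```

```bash
python3 -c "
from h import *
go('d',.0902)"
```

```text
d delta tool cm [-0.47  0.51 12.89] tcp [ 0.6374 -0.122   0.2191] yaw 8.2 t 11.85
```

Emit:
servo_tool --rows '[[1,[-0.5,0.5,0.8],[0,0,0]],[1,[0,0,1.5],[0,0,0]],[1,[0,0,1.8],[0,0,0]],[1,[0,0,1.8],[0,0,0]],[1,[0,0,1.8],[0,0,0]],[1,[0,0,1.5],[0,0,0]],[1,[0,0,1],[0,0,0]],[1,[0,0,0.6],[0,0,0]],[1,[0,0,0],[0,0,0]],[1,[0,0,0],[0,0,0]]]'

```text
time_s: 12.68
ee_pos: [0.6415, -0.1237, 0.1129]
ee_rot: [-2.056, -2.375, 0.0]
wrist_force: [0.2, -0.8, -2.7]
opening: 0.0577
grasp_force: 15.0
```

```bash
python3 -c "
from h import *
go('d',.0902)"
```

```text
d delta tool cm [-0.25  0.12  2.27] tcp [ 0.6415 -0.1237  0.1129] yaw 8.2 t 12.68
```

Emit:
servo_tool --rows '[[1,[-0.2,0.1,0.6],[0,0,0]],[1,[0,0,0.6],[0,0,0]],[1,[0,0,0.4],[0,0,0]],[1,[0,0,0.3],[0,0,0]],[1,[0,0,0.2],[0,0,0]],[1,[0,0,0.1],[0,0,0]],[1,[0,0,0],[0,0,0]],[1,[0,0,0],[0,0,0]]]'

```text
time_s: 13.35
ee_pos: [0.6429, -0.1258, 0.091]
ee_rot: [2.056, 2.375, 0.0]
wrist_force: [-0.7, 0.4, -2.2]
opening: 0.0579
grasp_force: 15.0
```

Emit:
servo_tool --rows '[[1,[0,0,0.1],[0,0,0]],[1,[0,0,0],[0,0,0]],[-0.3,[0,0,0],[0,0,0]],[-0.5,[0,0,0],[0,0,0]],[-0.7,[0,0,0],[0,0,0]],[-0.9,[0,0,0],[0,0,0]],[-1,[0,0,0],[0,0,0]],[-1,[0,0,0],[0,0,0]],[-1,[0,0,0],[0,0,0]]]'

```text
time_s: 14.1
ee_pos: [0.6428, -0.1257, 0.0899]
ee_rot: [2.056, 2.375, 0.0]
wrist_force: [-0.3, -0.5, 0.1]
opening: 0.0908
grasp_force: 0.0
```

Emit:
servo_tool --rows '[[-1,[0,0,-1],[0,0,0]],[-1,[0,0,-2],[0,0,0]],[-1,[0,0,-2.5],[0,0,0]],[-1,[0,0,-2.5],[0,0,0]],[-1,[0,0,-2],[0,0,0]],[-1,[0,0,-1],[0,0,0]],[-1,[0,0,0],[0,0,0]]]'

```text
time_s: 14.68
ee_pos: [0.6439, -0.1261, 0.2028]
ee_rot: [2.054, 2.372, 0.003]
wrist_force: [0.7, -0.4, -0.2]
opening: 0.0912
grasp_force: 0.0
```

```bash
python3 -c "
from h import *
go('j2',.2)"
```

```text
j2 delta tool cm [  6.63 -18.18   0.19] tcp [ 0.6439 -0.1261  0.2028] yaw 8.2 t 14.68
```

Emit:
servo_tool --rows '[[-1,[0.4,-1.2,0],[0,0,0]],[-1,[0.8,-2.2,0],[0,0,0]],[-1,[0.8,-2.2,0],[0,0,0]],[-1,[0.8,-2.2,0],[0,0,0]],[-1,[0.8,-2.2,0],[0,0,0]],[-1,[0.8,-2.2,0],[0,0,0]],[-1,[0.8,-2.2,0],[0,0,0]],[-1,[0.8,-2.2,0],[0,0,0]],[-1,[0.6,-1.4,0],[0,0,0]],[-1,[0,0,0],[0,0,0]]]'

```text
time_s: 15.52
ee_pos: [0.4516, -0.0851, 0.1989]
ee_rot: [-2.054, -2.372, 0.002]
wrist_force: [0.5, -0.7, -0.7]
opening: 0.0911
grasp_force: 0.0
```

```bash
python3 -c "
from h import *
go('j2',.046);wrist()"
```

```text
j2 delta tool cm [-0.21  0.32 15.29] tcp [ 0.4516 -0.0851  0.1989] yaw 8.2 t 15.52
0.9 [488. 176.] 0.117 [ 0.6289 -0.0317  0.1152] [0.048 0.047 0.008]
0.77 [214. 337.] 0.023 [ 0.3899 -0.2812  0.0226] [0.025 0.008 0.01 ]
0.72 [432. 245.] 0.062 [ 0.6309 -0.1142  0.0623] [0.038 0.039 0.012]
0.62 [280. 205.] 0.083 [ 0.4525 -0.0852  0.0807] [0.039 0.039 0.007]
```

Emit:
servo_tool --rows '[[-1,[-0.1,0.2,0.8],[0,0,0]],[-1,[0,0,1.6],[0,0,0]],[-1,[0,0,2.4],[0,0,0]],[-1,[0,0,2.4],[0,0,0]],[-1,[0,0,2.4],[0,0,0]],[-1,[0,0,2.2],[0,0,0]],[-1,[0,0,2],[0,0,0]],[-1,[0,0,1.1],[0,0,0]],[-1,[0,0,0.4],[0,0,0]],[-0.4,[0,0,0],[0,0,0]]]'

```text
time_s: 16.45
ee_pos: [0.4573, -0.0869, 0.0455]
ee_rot: [-2.055, -2.374, 0.001]
wrist_force: [0.6, 0.0, -0.4]
opening: 0.0869
grasp_force: 0.0
```

Emit:
servo_tool --rows '[[0,[0,0,0],[0,0,0]],[0.3,[0,0,0],[0,0,0]],[0.6,[0,0,0],[0,0,0]],[1,[0,0,0],[0,0,0]],[1,[0,0,0],[0,0,0]],[1,[0,0,0],[0,0,0]],[1,[0,0,0],[0,0,0]]]'

```text
time_s: 17.03
ee_pos: [0.4572, -0.0869, 0.0471]
ee_rot: [-2.056, -2.375, 0.0]
wrist_force: [-1.5, -0.5, 2.8]
opening: 0.0418
grasp_force: 15.0
```

```bash
python3 -c "
from h import *
go('b',.046)"
```

```text
b delta tool cm [12.45 17.9   0.11] tcp [ 0.4572 -0.0869  0.0471] yaw 8.2 t 17.03
```

Emit:
servo_tool --rows '[[1,[0,0,-0.8],[0,0,0]],[1,[0,0,-1.6],[0,0,0]],[1,[0,0,-2.2],[0,0,0]],[1,[0,0,-2.2],[0,0,0]],[1,[0,0,-2.2],[0,0,0]],[1,[0,0,-2.2],[0,0,0]],[1,[0,0,-1.6],[0,0,0]],[1,[0,0,-0.6],[0,0,0]]]'

```text
time_s: 17.7
ee_pos: [0.4581, -0.0871, 0.1835]
ee_rot: [2.054, 2.373, 0.002]
wrist_force: [0.4, -0.1, -1.0]
opening: 0.0418
grasp_force: 15.0
```

Emit:
servo_tool --rows '[[1,[0.7,1,0],[0,0,0]],[1,[1.4,2,0],[0,0,0]],[1,[1.5,2.1,0],[0,0,0]],[1,[1.5,2.1,0],[0,0,0]],[1,[1.5,2.1,0],[0,0,0]],[1,[1.5,2.1,0],[0,0,0]],[1,[1.5,2.1,0],[0,0,0]],[1,[1.4,2,0],[0,0,0]],[1,[1.4,2.1,0],[0,0,0]],[1,[0,0,0],[0,0,0]]]'

```text
time_s: 18.53
ee_pos: [0.6164, 0.0645, 0.1795]
ee_rot: [-2.054, -2.377, -0.002]
wrist_force: [-1.9, -0.6, -1.1]
opening: 0.0418
grasp_force: 15.0
```

```bash
python3 -c "
from h import *
go('b',.0601)"
```

```text
b delta tool cm [-0.25 -0.04 11.94] tcp [0.6164 0.0645 0.1795] yaw 8.3 t 18.53
```

Emit:
servo_tool --rows '[[1,[-0.1,0,0.8],[0,0,0]],[1,[0,0,1.6],[0,0,0]],[1,[0,0,2],[0,0,0]],[1,[0,0,2],[0,0,0]],[1,[0,0,1.8],[0,0,0]],[1,[0,0,1.4],[0,0,0]],[1,[0,0,0.6],[0,0,0]],[1,[0,0,0.3],[0,0,0]],[1,[0,0,0],[0,0,0]],[1,[0,0,0],[0,0,0]]]'

```text
time_s: 19.37
ee_pos: [0.6141, 0.0599, 0.0763]
ee_rot: [2.056, 2.375, 0.0]
wrist_force: [0.0, 0.1, -0.1]
opening: 0.0422
grasp_force: 15.0
```

```bash
python3 -c "
from h import *
go('b',.0601)"
```

```text
b delta tool cm [0.17 0.27 1.62] tcp [0.6141 0.0599 0.0763] yaw 8.2 t 19.37
```

Emit:
servo_tool --rows '[[1,[0.2,0.2,0.5],[0,0,0]],[1,[0,0,0.4],[0,0,0]],[1,[0,0,0.3],[0,0,0]],[1,[0,0,0.2],[0,0,0]],[1,[0,0,0.1],[0,0,0]],[1,[0,0,0.1],[0,0,0]],[1,[0,0,0],[0,0,0]],[1,[0,0,0],[0,0,0]]]'

```text
time_s: 20.03
ee_pos: [0.6156, 0.0623, 0.0601]
ee_rot: [2.056, 2.375, -0.0]
wrist_force: [-1.8, -0.7, 2.8]
opening: 0.0418
grasp_force: 15.0
```

Emit:
servo_tool --rows '[[-0.2,[0,0,0],[0,0,0]],[-0.5,[0,0,0],[0,0,0]],[-0.7,[0,0,0],[0,0,0]],[-0.9,[0,0,0],[0,0,0]],[-1,[0,0,0],[0,0,0]],[-1,[0,0,0],[0,0,0]],[-1,[0,0,0],[0,0,0]]]'

```text
time_s: 20.62
ee_pos: [0.6156, 0.0623, 0.0599]
ee_rot: [2.056, 2.375, -0.0]
wrist_force: [0.2, -0.1, -0.2]
opening: 0.086
grasp_force: 0.0
```

Emit:
servo_tool --rows '[[-1,[0,0,-1],[0,0,0]],[-1,[0,0,-2],[0,0,0]],[-1,[0,0,-2.5],[0,0,0]],[-1,[0,0,-2.5],[0,0,0]],[-1,[0,0,-2.5],[0,0,0]],[-1,[0,0,-2],[0,0,0]],[-1,[0,0,-1],[0,0,0]],[-1,[0,0,0],[0,0,0]]]'

```text
time_s: 21.28
ee_pos: [0.6167, 0.0623, 0.1976]
ee_rot: [2.054, 2.373, 0.004]
wrist_force: [0.4, -0.2, 0.2]
opening: 0.0912
grasp_force: 0.0
```

```bash
python3 -c "
from h import *
go('j1',.195)"
```

```text
j1 delta tool cm [-32.15 -27.36   0.17] tcp [0.6167 0.0623 0.1976] yaw 8.2 t 21.28
```

Emit:
servo_tool --rows '[[-1,[-1.2,-1.1,0],[0,0,0]],[-1,[-2.3,-2,0],[0,0,0]],[-1,[-2.4,-2,0],[0,0,0]],[-1,[-2.4,-2,0],[0,0,0]],[-1,[-2.4,-2,0],[0,0,0]],[-1,[-2.4,-2,0],[0,0,0]],[-1,[-2.4,-2,0],[0,0,0]],[-1,[-2.4,-2,0],[0,0,0]],[-1,[-2.4,-2,0],[0,0,0]],[-1,[-2.4,-2,0],[0,0,0]]]'

```text
time_s: 22.12
ee_pos: [0.4575, -0.1905, 0.1938]
ee_rot: [-2.055, -2.374, 0.001]
wrist_force: [1.0, -1.2, -1.1]
opening: 0.0909
grasp_force: 0.0
```

Emit:
servo_tool --rows '[[-1,[-2.4,-2,0],[0,0,0]],[-1,[-2.4,-2,0],[0,0,0]],[-1,[-2.3,-2,0],[0,0,0]],[-1,[-1.6,-1.4,0],[0,0,0]],[-1,[-0.7,-0.6,0],[0,0,0]],[-1,[0,0,0],[0,0,0]],[-1,[0,0,0],[0,0,0]]]'

```text
time_s: 22.7
ee_pos: [0.3932, -0.2937, 0.1943]
ee_rot: [-2.057, -2.373, -0.001]
wrist_force: [1.0, 0.7, -0.5]
opening: 0.0913
grasp_force: 0.0
```

```bash
python3 -c "
from h import *
go('j1',.031);wrist()"
```

```text
j1 delta tool cm [-0.13 -0.13 16.33] tcp [ 0.3932 -0.2937  0.1943] yaw 8.2 t 22.7
0.65 [278. 199.] 0.061 [ 0.3901 -0.2946  0.0586] [0.031 0.031 0.008]
0.64 [543.  70.] 0.06 [ 0.622  -0.1307  0.0599] [0.022 0.044 0.012]
```

Emit:
servo_tool --rows '[[-1,[-0.1,-0.1,0.8],[0,0,0]],[-1,[0,0,1.8],[0,0,0]],[-1,[0,0,2.5],[0,0,0]],[-1,[0,0,2.5],[0,0,0]],[-1,[0,0,2.5],[0,0,0]],[-1,[0,0,2.4],[0,0,0]],[-1,[0,0,2],[0,0,0]],[-1,[0,0,1.2],[0,0,0]],[-1,[0,0,0.5],[0,0,0]],[-0.4,[0,0,0],[0,0,0]]]'

```text
time_s: 23.63
ee_pos: [0.3923, -0.2943, 0.0317]
ee_rot: [-2.054, -2.374, -0.0]
wrist_force: [-0.1, 0.5, -0.3]
opening: 0.0868
grasp_force: 0.0
```

Emit:
servo_tool --rows '[[0,[0,0,0],[0,0,0]],[0.3,[0,0,0],[0,0,0]],[0.6,[0,0,0],[0,0,0]],[1,[0,0,0],[0,0,0]],[1,[0,0,0],[0,0,0]],[1,[0,0,0],[0,0,0]],[1,[0,0,0],[0,0,0]],[1,[0,0,0],[0,0,0]]]'

```text
time_s: 24.3
ee_pos: [0.3925, -0.2954, 0.033]
ee_rot: [2.056, 2.375, -0.0]
wrist_force: [-0.2, -0.8, 0.0]
opening: 0.0338
grasp_force: 0.2
```

```bash
python3 -c "
from h import *
go('a',.031)"
```

```text
a delta tool cm [41.66 27.29  0.2 ] tcp [ 0.3925 -0.2954  0.033 ] yaw 8.2 t 24.3
```

Emit:
servo_tool --rows '[[1,[0,0,0],[0,0,0]],[1,[0,0,0],[0,0,0]],[1,[0,0,-0.8],[0,0,0]],[1,[0,0,-1.8],[0,0,0]],[1,[0,0,-2.6],[0,0,0]],[1,[0,0,-2.6],[0,0,0]],[1,[0,0,-2.6],[0,0,0]],[1,[0,0,-2.6],[0,0,0]],[1,[0,0,-1.8],[0,0,0]],[1,[0,0,-0.8],[0,0,0]]]'

```text
time_s: 25.13
ee_pos: [0.3931, -0.2958, 0.1918]
ee_rot: [2.054, 2.373, -0.0]
wrist_force: [0.4, -0.6, -0.5]
opening: 0.0336
grasp_force: 15.0
```

Emit:
servo_tool --rows '[[1,[1.2,0.8,0],[0,0,0]],[1,[2.5,1.6,0],[0,0,0]],[1,[2.7,1.8,0],[0,0,0]],[1,[2.7,1.8,0],[0,0,0]],[1,[2.7,1.8,0],[0,0,0]],[1,[2.7,1.8,0],[0,0,0]],[1,[2.7,1.8,0],[0,0,0]],[1,[2.7,1.8,0],[0,0,0]],[1,[2.7,1.8,0],[0,0,0]],[1,[2.7,1.8,0],[0,0,0]]]'

```text
time_s: 25.97
ee_pos: [0.5226, -0.0192, 0.1885]
ee_rot: [-2.056, -2.375, 0.001]
wrist_force: [0.8, -1.0, -1.1]
opening: 0.0335
grasp_force: 15.0
```

Emit:
servo_tool --rows '[[1,[2.7,1.8,0],[0,0,0]],[1,[2.7,1.8,0],[0,0,0]],[1,[2.7,1.7,0],[0,0,0]],[1,[2.7,1.7,0],[0,0,0]],[1,[2.7,1.7,0],[0,0,0]],[1,[2,1.3,0],[0,0,0]],[1,[0.8,0.6,0],[0,0,0]],[1,[0,0,0],[0,0,0]],[1,[0,0,0],[0,0,0]]]'

```text
time_s: 26.72
ee_pos: [0.6036, 0.1553, 0.1883]
ee_rot: [-2.055, -2.375, 0.002]
wrist_force: [1.2, -1.1, -0.6]
opening: 0.0338
grasp_force: 15.0
```

```bash
python3 -c "
from h import *
go('a',.046)"
```

```text
a delta tool cm [ 0.09 -0.03 14.23] tcp [0.6036 0.1553 0.1883] yaw 8.3 t 26.72
```

Emit:
servo_tool --rows '[[1,[0.1,0,0.8],[0,0,0]],[1,[0,0,1.8],[0,0,0]],[1,[0,0,2.4],[0,0,0]],[1,[0,0,2.4],[0,0,0]],[1,[0,0,2.2],[0,0,0]],[1,[0,0,1.6],[0,0,0]],[1,[0,0,1],[0,0,0]],[1,[0,0,0.5],[0,0,0]],[1,[0,0,0],[0,0,0]],[1,[0,0,0],[0,0,0]]]'

```text
time_s: 27.55
ee_pos: [0.6042, 0.1563, 0.0625]
ee_rot: [2.057, 2.374, 0.001]
wrist_force: [-0.5, -0.1, -0.4]
opening: 0.0336
grasp_force: 15.0
```

```bash
python3 -c "
from h import *
go('a',.046)"
```

```text
a delta tool cm [-0.01 -0.13  1.65] tcp [0.6042 0.1563 0.0625] yaw 8.2 t 27.55
```

Emit:
servo_tool --rows '[[1,[0,-0.1,0.5],[0,0,0]],[1,[0,0,0.4],[0,0,0]],[1,[0,0,0.3],[0,0,0]],[1,[0,0,0.2],[0,0,0]],[1,[0,0,0.1],[0,0,0]],[1,[0,0,0.1],[0,0,0]],[1,[0,0,0],[0,0,0]],[1,[0,0,0],[0,0,0]]]'

```text
time_s: 28.22
ee_pos: [0.6031, 0.1565, 0.046]
ee_rot: [2.056, 2.375, 0.0]
wrist_force: [-0.0, 0.5, 1.1]
opening: 0.0334
grasp_force: 15.0
```

Emit:
servo_tool --rows '[[-0.2,[0,0,0],[0,0,0]],[-0.5,[0,0,0],[0,0,0]],[-0.7,[0,0,0],[0,0,0]],[-0.9,[0,0,0],[0,0,0]],[-1,[0,0,0],[0,0,0]],[-1,[0,0,0],[0,0,0]],[-1,[0,0,0],[0,0,0]]]'

```text
time_s: 28.8
ee_pos: [0.603, 0.1565, 0.0459]
ee_rot: [2.056, 2.375, -0.0]
wrist_force: [0.1, -0.4, -0.2]
opening: 0.0776
grasp_force: 0.0
```

Emit:
servo_tool --rows '[[-1,[0,0,-1],[0,0,0]],[-1,[0,0,-2],[0,0,0]],[-1,[0,0,-2.5],[0,0,0]],[-1,[0,0,-2.5],[0,0,0]],[-1,[0,0,-2.5],[0,0,0]],[-1,[0,0,-2.5],[0,0,0]],[-1,[0,0,-2],[0,0,0]],[-1,[0,0,-1],[0,0,0]]]'

```text
time_s: 29.47
ee_pos: [0.6039, 0.1566, 0.2095]
ee_rot: [2.055, 2.373, 0.005]
wrist_force: [0.6, 0.4, 0.6]
opening: 0.0913
grasp_force: 0.0
```

Emit:
servo_tool --rows '[[-1,[0.8,-1.2,0],[0,0,0]],[-1,[1.5,-2,0],[0,0,0]],[-1,[1.5,-2,0],[0,0,0]],[-1,[1.5,-2,0],[0,0,0]],[-1,[1.5,-2,0],[0,0,0]],[-1,[1.5,-2,0],[0,0,0]],[-1,[1.5,-2,0],[0,0,0]],[-1,[1.5,-2,0],[0,0,0]],[-1,[0.8,-1.2,0],[0,0,0]],[-1,[0,0,0],[0,0,0]]]'

```text
time_s: 30.3
ee_pos: [0.4209, 0.2534, 0.2059]
ee_rot: [-2.054, -2.376, 0.002]
wrist_force: [0.7, 0.9, -0.5]
opening: 0.0911
grasp_force: 0.0
```

Run:
```python
from h import *
c=bot.camera("top"); cv2.imwrite("pics/end.png",c["frame"]); P=cloud(c)
for q in ("jar_1","spray_bottle"):
    for d in bot.outline_of("top",q):
        X=P[d["mask"]]; X=X[~np.isnan(X[:,0])]
        zt=np.percentile(X[:,2],95); t=X[X[:,2]>zt-.006]; mid=(t.min(0)+t.max(0))/2
        e={k:np.round(np.hypot(*(mid[:2]-G[k]))*1e3,1) for k in "abcd"}
        print(q,round(d["conf"],2),np.round(d["at"]),zt.round(3),mid[:2].round(3),e)
```

```text
jar_1 0.89 [331. 180.] 0.143 [ 0.644 -0.123] {'a': np.float64(281.7), 'b': np.float64(186.7), 'c': np.float64(91.8), 'd': np.float64(3.3)}
jar_1 0.87 [298. 185.] 0.122 [ 0.633 -0.03 ] {'a': np.float64(188.4), 'b': np.float64(93.5), 'c': np.float64(3.8), 'd': np.float64(96.5)}
jar_1 0.86 [253. 194.] 0.1 [0.615 0.065] {'a': np.float64(92.2), 'b': np.float64(2.9), 'c': np.float64(97.7), 'd': np.float64(192.6)}
jar_1 0.77 [215. 203.] 0.078 [0.604 0.157] {'a': np.float64(1.8), 'b': np.float64(96.0), 'c': np.float64(191.0), 'd': np.float64(285.9)}
spray_bottle 0.7 [379. 170.] 0.196 [ 0.657 -0.231] {'a': np.float64(390.8), 'b': np.float64(295.8), 'c': np.float64(200.9), 'd': np.float64(106.0)}
spray_bottle 0.24 [213. 200.] 0.078 [0.604 0.157] {'a': np.float64(1.8), 'b': np.float64(96.0), 'c': np.float64(191.0), 'd': np.float64(285.9)}
```

View pics/end.png

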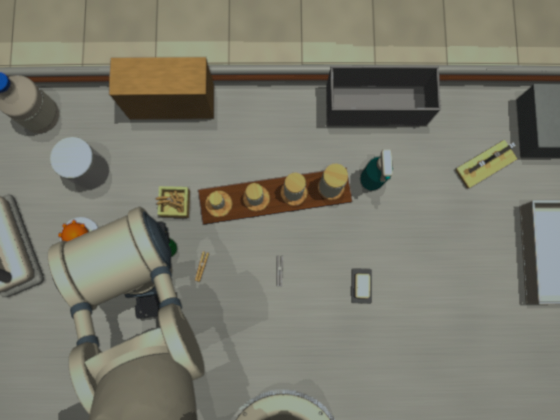

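The top view shows the four jars upright on the marks at (218,203), (256,195), (294,187) and (333,181). They grow from the peg box toward the spray bottle at (378,172), which has not moved, and each is within 4 mm of its mark. I'm handing the job in.

```bash
python3 -c "
from h import *
print(bot.close_job())"
```

```text
the job is handed in; nothing more can be done
None
```

All four jars stand upright on the cork marks in order of size, smallest by the peg box and largest by the spray bottle, each measured within 4 mm of its mark; I left the spray bottle and the green look-alike alone and handed the job in at about 30 s, but no verdict came back.

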